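Push the tube rack home in the fraction collector and push its door shut

ROBOT

A 6-joint arm with a two-finger parallel gripper is mounted at the origin on the work surface. World frame = base frame: x ahead of the robot, y to its left, z up, the work surface at z = 0. Lengths are in m, angles in rad, forces in N, time in s.
With the tool pointing down it reaches from about 0.275 to 0.725 m from the base axis. Payload 15.9 kg.
Tool frame: the origin (TCP) lies on the centre line of the jaws, within the pads' length; the fingertips stand 19 mm ahead of it and the grasp point (between the pads) is the TCP (env.tcp_to_tips is the distance from the TCP to the fingertips, in m); z points along the fingers, y is the line along which they close (so a half turn about z gives the same grasp; the last joint's range is limited). The gripper opens to 85 mm and grips with 20 to 120 N. Pads are 22 mm wide; open, the fingers measure 114 mm over their backs; the gripper's body (76 mm by 85 mm) begins 54 mm behind the grasp point. The pads swing forward as they close: fully open they stand 13 mm farther back than shut.
Start: joints at [-1.123, 0.213, -0.034, 1.323, 0, 1.571], TCP at [0.216, -0.451, 0.25] pointing down, gripper open.
Joint ranges: [-2.98, 2.98], [-0.74, 1.72], [-1.14, 1.35], [-2.1, 2.04], [-1.57, 1.44], [-3.14, 3.14]. Speed limits (rad/s): [1.89, 1.89, 2.39, 2.57, 3.14, 3.14].

INTERFACE

Orientations are given as a rotation vector (axis times angle).
In Python, from plant import env gives the robot as it stands.
- The arm moves only by the tool arm_command, never from a script. Its argument "steps" is a list of rows, each an object with "offset": the shift along the tool's x, y, z in mm, a list of three; "delta_rot": the turn, a rotation vector about the tool's x, y, z in rad, a list of three; "gripper": the closure, from 0 (fully open) to 1 (shut). A call has 1 to 12 rows; each row is the pose to reach, as a shift and turn from the pose commanded when the call began, along the tool's axes at that moment; what a row does not reach only later rows make up. A row lasts 1/12 s, in which the tool goes at most 41.7 mm and 7.16 degrees, less where a joint would pass 70% of its speed; a pose out of reach is approached as far as the arm can. A call with a gripper value outside its range is refused whole. The fingers move at their own pace and stop on an object; "squeeze" is the grip in N (left out, the last holds). Time passes only in rows, so rows that repeat a pose let the fingers close. It gives the time, the measured TCP pose, the force, the opening and the grip force at its end, in the units of the state.
- env.observe(): the state, without advancing time (a new reading comes with each control period).
- env.grab_frame(name): name is "scene" or "top"; returns a dict with "frame" (480x640x3 uint8, red, green, blue), "range_z" (480x640 float32, m along the optical axis (not along the pixel's ray), 0 where there is no reading), "fovy" (degrees; the focal length in pixels is half the picture's height over the tangent of half this angle, whatever the lens; pixels are square), "cx", "cy" (the principal point, pixels), "k1" (the pictures are not rectified: a ray, as slopes to the right and down, at radius r is drawn at 1 + k1 r^2 times it, then the intrinsics apply), "T" (4x4, takes a point from camera to world coordinates). Camera axes: x right, y down, z forward; pixel columns grow to the right and rows downward; lengths in m; the calibration is good to about 2 mm. A picture is of the moment at which its call begins.
- env.finish_job(): hands the job in; it is judged then, once.
Trained networks look in a picture, given as the dict that the camera call returned (one of the last four; its "shot" number tells which), for a name from the list of things; names that differ only in an ending like _2 or _b are one class to them, and where a whole thing is asked for, a point or a joint stands for the part that bears it (a point fixed in the world has none). Each returns a list of dicts, best first, with "p" (0 to 1); they miss things now and then, are a little off and sometimes report something else, mostly with a low value. They report only what shows in the picture. A call takes as long as a camera call. They do not tell look-alikes from the thing itself.
- env.boxes_of(name, picture): "xyz" ([x, y, z] in m, in world coordinates, good to about 4 mm: the middle of the surface that is visible of it).
The state is a dict: "time": time; "joint_positions": joint angles; "qd": joint speeds; "effort": joint torques, N m; "position": TCP position; "eef_rot": TCP orientation; "wrist_force": force on the tool from outside, world axes, zero at the start; "torque": the same for the moment, N m; "grip_width": opening from 0.0 (shut) to 1.0 (fully open); "finger_force": force on a finger pad.
Only numpy, scipy, OpenCV 4.12 (cv2) and the standard library are available. Lean on these libraries where they do the work, as an engineer would, in place of code of your own. Each camera call takes 0.05 s, during which the arm holds its last target. There are 200 camera calls.

TASK

Get the fraction collector ready for its run: with the fingertips, push the tube rack along its guides all the way in against the back stop of the bay, then push the bay's door fully shut behind it. The rack is only to be pushed, never lifted or tipped, and the glassware and other things standing around must be left where they are.

Things in the scene. Friction and masses are not known exactly. Their poses are not given: they have to be found in the camera images.
- collector: Fraction collector, fixed, beige. Origin: on the table in the middle of the bay's mouth; x points into the bay (away from the robot), y left, z up. Open-topped bay: floor 12 mm up, y -62 to +62 mm inside, walls x 0 to 170 mm, 85 mm high. Right of it (y -62 to -240, x 0 to 200 mm) the control housing with blue keys, its deck 85 mm high with glassware on it.
- shelf (a point): Centre of the loading shelf's top, 66 mm in front of the mouth (collector's x = -66 mm), 12 mm above the table, axes as the collector's. The shelf carries the bay's floor on towards the robot, 132 mm long, 160 mm wide, with two low guide rails (tops 22 mm above the table, inner faces at y +-62 mm).
- back_stop (a point): Centre of the bay's back stop face, which the rack's rear touches when home; collector's x = 160 mm, y = 0, 48 mm above the table.
- rack: Loose white tube rack, turquoise front plate, 150 (x) x 120 (y) mm, body 55 mm high, 16 fixed tubes up to 85 mm. Origin: centre of underside (12 mm above the table); x points into the bay. 2 mm play each side between the guides; starts 45 to 105 mm short of home. Home: rear on the back stop, origin at collector's x = 85 mm, front face 10 mm inside the mouth. Slides on plain friction, 1 to 6 N.
- rack_front (a point): Middle of the rack's flat turquoise front face (the face to push), 75 mm in front of the rack's origin, 28 mm above its underside. The nearest tubes stand 39 mm behind this face.
- door (a joint): Bay door, rad: cream upright panel, turquoise free edge, 8 mm thick, 146 mm long, 28 to 85 mm above the table, hinged at the left (+y) of the mouth. 0 = shut across the mouth (firm stop); grows as the edge swings towards the robot, then left; 1.57 = straight out (collector's -x). Starts 1.65 to 2.1, limit 2.3. Slight friction (0.03 N m), stays where left. A rack sticking out blocks it.
- door_hinge (a point): Point on the door's vertical hinge line, 56.5 mm above the table, in the middle of the panel's thickness; at x = -6 mm, y = +74 mm in the collector's frame.
- door_edge (a point): Point on the outer face of the door (towards the robot when shut, towards the left when open) at its free edge, 146 mm from the hinge line, 56.5 mm above the table, mid-height of the panel.
- flask: Conical glass flask, base 72 mm across, 110 mm tall, standing on the deck (85 mm high) of the collector's control housing. A bystander. Origin: centre of its underside.
- capped_tube: Clear 112 mm tall tube with a turquoise screw cap, 35 mm across, standing on the same deck. A bystander. Origin: centre of its underside.
- beaker: Glass beaker, 68 mm across, 85 mm tall, on the table in front of the control housing. A bystander. Origin: centre of its underside.
- vial: Small amber vial with a blue cap, 28 mm across, 55 mm tall, on the table just to the right of the loading shelf. A bystander. Origin: centre of its underside.
- jug: White plastic measuring jug, 90 mm across plus a handle, 120 mm tall, on the table to the left of the bay. A bystander. Origin: centre of its underside.
- buffer_bottle: Glass buffer bottle with a blue cap, 72 mm across, 170 mm tall, farther to the left. A bystander. Origin: centre of its underside.
- spare_rack: Orange 90 x 60 x 50 mm tube block with six holes, on the table to the right of the collector. A bystander. Origin: centre of its underside.
Things that resemble listed ones, but are neither listed nor needed, are in the scene too. Leave any blue look-alike of the rack alone.

How it is judged:
By the outcome, as a careful person would: the job done as asked, in the order asked, and still so for the second after the job is handed in, with the robot touching nothing.
It also fails if it takes over 53 s, if anything falls off the work surface, if the arm or the gripper's body presses on something with over 40 N, if the wrist force passes 120 N, or if a joint passes its speed limit or range.

## Working session

There is one attempt and no reset: what is moved stays moved. The work goes in short steps, Python scripts to look and compute and a tool call to move; the robot and the scene stay as the last step left them, time stands still between calls to the robot, and variables do not carry over. Pictures are saved under pics/ and viewed, at most 10 in all, crops included, and the job is handed in when it is done.

Besides the shell and the picture viewer there is one more tool, called after "Emit:" as name(argument=value, ...) on one line, values as JSON. arm_command: Moves the arm, as the interface text tells. Its arguments: {"type":"object","properties":{"steps":{"type":"array","items":{"type":"object","properties":{"offset":{"type":"array","items":{"type":"number"}},"delta_rot":{"type":"array","items":{"type":"number"}},"gripper":{"type":"number"}}}},"squeeze":{"type":"number"}},"required":["steps"]}

```bash
mkdir -p pics; ls
cat > h.py <<'E'
import numpy as np, cv2
from plant import env
def cloud(d):
    f=240/np.tan(np.radians(d["fovy"])/2); z=d["range_z"]
    K=np.array([[f,0,d["cx"]],[0,f,d["cy"]],[0,0,1.]])
    v,u=np.mgrid[:480,:640]
    p=cv2.undistortPoints(np.stack([u,v],-1).reshape(-1,1,2).astype(np.float64),K,np.array([d["k1"],0,0,0.])).reshape(480,640,2)
    P=np.dstack([p*z[...,None],z,np.ones_like(z)])@d["T"].T
    P=P[...,:3]; P[z==0]=np.nan
    return P
E
python3 - <<'E'
from h import *
for n in ("scene","top"):
    d=env.grab_frame(n); cv2.imwrite(f"pics/{n}0.png",d["frame"][...,::-1])
    np.save(f"{n}0.npy",cloud(d)); np.save(f"{n}0f.npy",d["frame"])
    print(n,np.round(d["T"],3).tolist())
    for k in ("collector","rack","rack_front","door","door_edge","door_hinge","vial","beaker","jug","flask","capped_tube","buffer_bottle","spare_rack"):
        try: print(k,[(round(r["p"],2),np.round(r["xyz"],3).tolist()) for r in env.boxes_of(k,d)[:3]])
        except Exception as e: print(k,e)
o=env.observe(); print({k:np.round(v,3).tolist() for k,v in o.items()})
E
```

```text
pics
scene [[0.633, 0.502, -0.59, 1.147], [0.774, -0.413, 0.479, -0.45], [-0.004, -0.76, -0.65, 0.717], [0.0, 0.0, 0.0, 1.0]]
collector [(0.71, [0.731, -0.204, 0.087])]
rack [(0.63, [0.351, -0.289, 0.057]), (0.58, [0.633, -0.079, 0.063])]
rack_front [(0.8, [0.356, -0.284, 0.056]), (0.73, [0.633, -0.078, 0.071])]
door [(0.63, [0.473, -0.03, 0.07]), (0.36, [0.732, -0.202, 0.086]), (0.25, [0.521, 0.191, 0.1])]
door_edge [(0.85, [0.472, -0.034, 0.07])]
door_hinge [(0.59, [0.472, -0.031, 0.076])]
vial [(0.56, [0.501, -0.254, 0.035])]
beaker [(0.75, [0.553, -0.328, 0.056])]
jug [(0.95, [0.657, 0.079, 0.084])]
flask [(0.77, [0.745, -0.198, 0.131])]
capped_tube [(0.96, [0.748, -0.266, 0.168])]
buffer_bottle [(0.41, [0.746, -0.198, 0.13])]
spare_rack [(0.56, [0.564, -0.459, 0.043])]
top [[-0.009, -0.996, 0.094, 0.441], [-1.0, 0.01, 0.018, -0.01], [-0.019, -0.094, -0.995, 1.389], [0.0, 0.0, 0.0, 1.0]]
collector [(0.65, [0.67, -0.156, 0.08])]
rack [(0.87, [0.326, -0.274, 0.054]), (0.65, [0.607, -0.083, 0.07])]
rack_front [(0.69, [0.319, -0.27, 0.056]), (0.58, [0.613, -0.088, 0.072])]
door [(0.7
[... 222 characters left out ...]
(0.6, [0.543, -0.336, 0.037])]
jug [(0.68, [0.653, 0.093, 0.031]), (0.59, [0.551, -0.456, 0.055])]
flask [(0.74, [0.725, -0.18, 0.127]), (0.54, [0.665, -0.156, 0.085])]
capped_tube [(0.55, [0.729, -0.261, 0.198])]
buffer_bottle [(0.61, [0.503, 0.195, 0.117])]
spare_rack [(0.91, [0.552, -0.457, 0.052]), (0.15, [0.485, -0.029, 0.088])]
{'time': 1.4, 'joint_positions': [-1.123, 0.213, -0.034, 1.324, -0.0, 1.571], 'qd': [-0.001, -0.002, -0.0, -0.001, 0.0, 0.0], 'effort': [-0.001, -68.596, 48.733, 0.001, 0.0, 0.0], 'position': [0.216, -0.451, 0.25], 'eef_rot': [-3.063, -0.697, 0.0], 'wrist_force': [-0.24, -0.275, 0.545], 'torque': [-0.007, 0.034, -0.025], 'finger_force': 0.0, 'grip_width': 1.001}
```

View top.

View pics/top0.png

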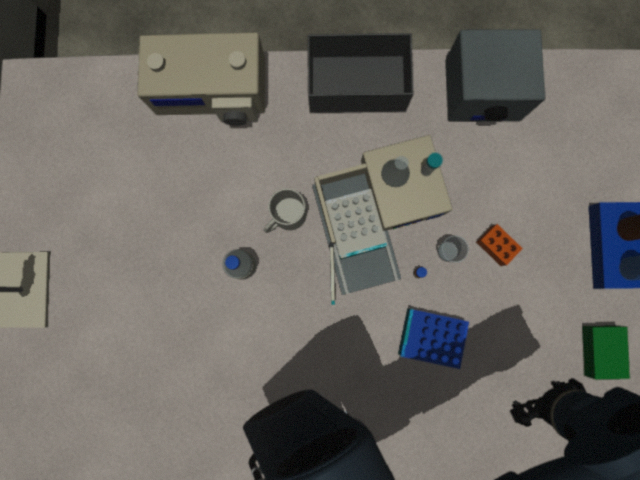

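View pics/scene0.png

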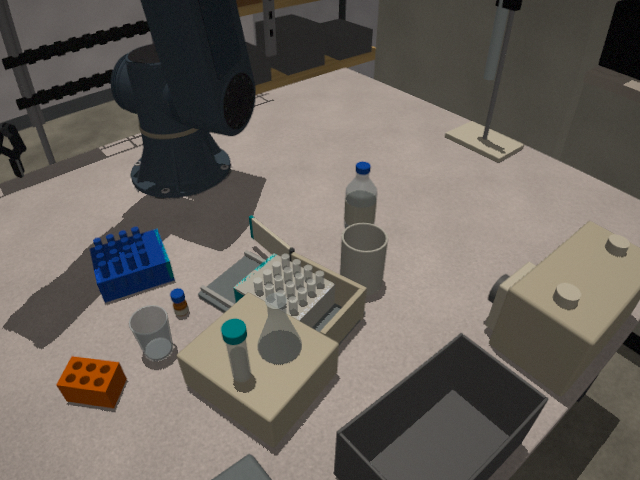

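The top view shows the white rack with the turquoise front edge at (358,220), in the bay. A solid-blue look-alike stands at (433,337). The white one matches the description, because it is white and sits between the guides. The door stands open at (333,270), with the vial at (421,272) and the beaker at (451,247). I'll confirm this in an enlarged crop and fit the collector's pose.

Run:
```python
from h import *
im=np.load("top0f.npy"); P=np.load("top0.npy")
c=im[120:320,290:490,::-1]; cv2.imwrite("pics/crop1.png",cv2.resize(c,(600,600),interpolation=cv2.INTER_CUBIC))
z=P[...,2]; v,u=np.mgrid[:480,:640]
box=(v>125)&(v<310)&(u>305)&(u<460)
m=(box&(abs(z-.085)<.006)).astype(np.uint8)
mo=cv2.morphologyEx(m,cv2.MORPH_OPEN,np.ones((9,9)))
n,l,s,_=cv2.connectedComponentsWithStats(mo); i=1+np.argmax(s[1:,4])
d=P[l==i]; print("deck n",len(d),"z",np.median(d[:,2]))
r=cv2.minAreaRect((d[:,:2]*1000).astype(np.float32)); print("deck rect mm",r,cv2.boxPoints(r).tolist())
# shelf / floor at z=.012
ms=(box&(abs(z-.012)<.005)).astype(np.uint8); ms=cv2.morphologyEx(ms,cv2.MORPH_OPEN,np.ones((3,3)))
n,l,s,_=cv2.connectedComponentsWithStats(ms)
for i in range(1,n):
  if s[i,4]>60: q=P[l==i]; rr=cv2.minAreaRect((q[:,:2]*1000).astype(np.float32)); print("floor",s[i].tolist(),np.median(q[:,2]),rr,cv2.boxPoints(rr).round().tolist())
# turquoise
hsv=cv2.cvtColor(im,cv2.COLOR_RGB2HSV)
t=box&(hsv[...,0]>82)&(hsv[...,0]<98)&(hsv[...,1]>110)
n,l,s,_=cv2.connectedComponentsWithStats(t.astype(np.uint8))
for i in range(1,n):
  if s[i,4]>5: q=P[l==i]; print("turq",s[i].tolist(),np.nanmedian(q,0).round(4),np.nanmin(q,0).round(3),np.nanmax(q,0).round(3))
# door: z .07-.095 at u 325-342,v 245-305
q=P[(u>322)&(u<345)&(v>244)&(v<306)&(z>.07)&(z<.1)]; print("door",len(q)); rr=cv2.minAreaRect((q[:,:2]*1000).astype(np.float32)); print(rr,cv2.boxPoints(rr).round().tolist())
```

```text
deck n 791 z 0.08488852491143462
deck rect mm ((661.9442138671875, -182.28713989257812), (112.23322296142578, 75.09818267822266), 17.154266357421875) [[597.2490234375, -162.95977783203125], [619.39892578125, -234.7171630859375], [726.639404296875, -201.614501953125], [704.489501953125, -129.85711669921875]]
floor [321, 174, 48, 27, 629] 0.012161698173079216 ((715.9010620117188, -61.30595397949219), (43.91913604736328, 121.84180450439453), 14.583369255065918) [[679.0, -8.0], [710.0, -126.0], [752.0, -115.0], [722.0, 3.0]]
floor [340, 249, 55, 42, 1290] 0.011699887608438764 ((496.84222412109375, -116.8068618774414), (89.97219848632812, 123.712646484375), 14.468636512756348) [[438.0, -68.0], [469.0, -188.0], [556.0, -165.0], [525.0, -46.0]]
turq [427, 153, 15, 15, 174] [ 0.7384 -0.2614  0.1956] [ 0.723 -0.277  0.183] [ 0.756 -0.246  0.201]
turq [367, 244, 19, 7, 53] [ 0.5509 -0.1364  0.0665] [ 0.544 -0.16   0.039] [ 0.559 -0.113  0.073]
turq [348, 251, 10, 6, 34] [ 0.5358 -0.0777  0.0667] [ 0.53  -0.089  0.041] [ 0.542 -0.066  0.073]
turq [332, 301, 3, 3, 7] [ 0.4159 -0.0271  0.0857] [ 0.413 -0.029  0.082] [ 0.418 -0.025  0.09 ]
door 218
((483.4360656738281, -36.60873031616211), (144.90362548828125, 32.33868408203125), 1.25165593624115) [[411.0, -22.0], [411.0, -54.0], [556.0, -51.0], [556.0, -19.0]]
```

View pics/crop1.png

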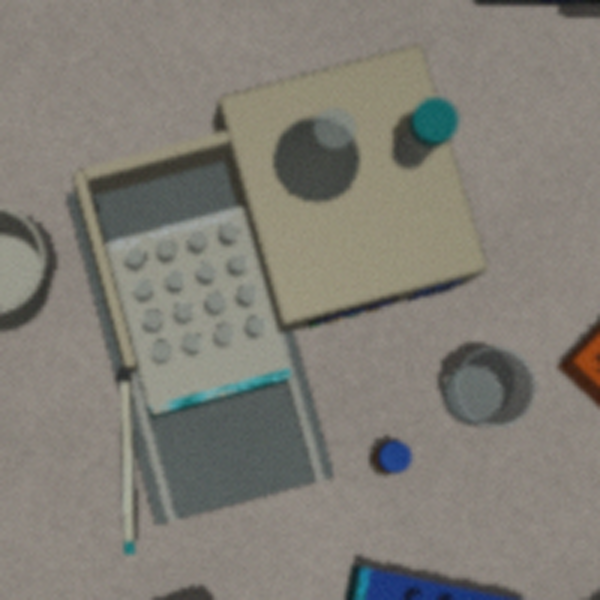

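The crop shows the white rack with its turquoise front at crop (220,392). It is in the bay, about 50 mm short of home; the blue look-alike is at the bottom right and I'll leave it alone. The fit gives collector yaw ≈14.5°, origin ≈(0.581,-0.095), rack front at collector x≈-40 mm and door angle ≈1.8. I'll move above the shelf, in front of the rack.

Emit:
arm_command(steps=[{"offset":[410,-177,60],"delta_rot":[0,0,0.194],"gripper":1},{"offset":[410,-177,60],"delta_rot":[0,0,0.194],"gripper":1},{"offset":[410,-177,60],"delta_rot":[0,0,0.194],"gripper":1},{"offset":[410,-177,60],"delta_rot":[0,0,0.194],"gripper":1},{"offset":[410,-177,60],"delta_rot":[0,0,0.194],"gripper":1},{"offset":[410,-177,60],"delta_rot":[0,0,0.194],"gripper":1},{"offset":[410,-177,60],"delta_rot":[0,0,0.194],"gripper":1},{"offset":[410,-177,60],"delta_rot":[0,0,0.194],"gripper":1},{"offset":[410,-177,60],"delta_rot":[0,0,0.194],"gripper":1},{"offset":[410,-177,60],"delta_rot":[0,0,0.194],"gripper":1},{"offset":[410,-177,60],"delta_rot":[0,0,0.194],"gripper":1},{"offset":[410,-177,60],"delta_rot":[0,0,0.194],"gripper":1}])

```text
time: 2.4
position: [0.5123, -0.109, 0.189]
eef_rot: [-3.114, -0.405, -0.0]
wrist_force: [1.1, -0.4, 0.3]
grip_width: 0.004
finger_force: 0.0
```

Emit:
arm_command(steps=[{"offset":[-8,4,35],"delta_rot":[0,0,0],"gripper":1},{"offset":[-8,4,60],"delta_rot":[0,0,0],"gripper":1},{"offset":[-8,4,60],"delta_rot":[0,0,0],"gripper":1}])

```text
time: 2.65
position: [0.5001, -0.1188, 0.1262]
eef_rot: [-3.114, -0.398, 0.009]
wrist_force: [-0.8, 0.9, -1.3]
grip_width: 0.002
finger_force: 0.0
```

Run:
```python
from h import *
d=env.grab_frame("scene"); print(env.tcp_to_tips, env.observe()["position"], env.observe()["time"])
c=d["frame"][180:360,160:400,::-1]; cv2.imwrite("pics/s1.png",cv2.resize(c,(800,600),interpolation=cv2.INTER_CUBIC))
```

```text
0.019 [ 0.50112782 -0.11912023  0.12876733] 2.7
```

View pics/s1.png

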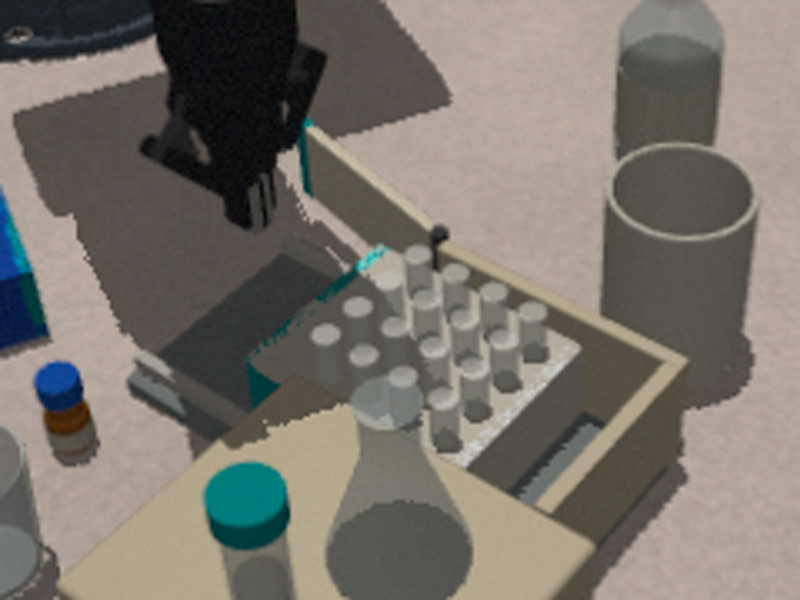

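The fingers are closed at crop (255,215), over the shelf and clear of the rack front (crop 310,310), the door (310,150) and the vial (65,410). I'll lower the tool, then push.

Emit:
arm_command(steps=[{"offset":[0,-2,40],"gripper":1,"delta_rot":[0,0,0]},{"offset":[0,-2,77],"gripper":1,"delta_rot":[0,0,0]},{"offset":[0,-2,77],"gripper":1,"delta_rot":[0,0,0]},{"offset":[12,-2,77],"gripper":1,"delta_rot":[0,0,0]},{"offset":[20,-2,77],"gripper":1,"delta_rot":[0,0,0]},{"offset":[26,-2,77],"gripper":1,"delta_rot":[0,0,0]},{"offset":[31,-2,77],"gripper":1,"delta_rot":[0,0,0]},{"offset":[36,-2,77],"gripper":1,"delta_rot":[0,0,0]},{"offset":[41,-2,77],"gripper":1,"delta_rot":[0,0,0]},{"offset":[46,-2,77],"gripper":1,"delta_rot":[0,0,0]}])

```text
time: 3.53
position: [0.547, -0.106, 0.0537]
eef_rot: [3.116, 0.397, -0.0]
wrist_force: [-4.8, -1.6, 2.8]
grip_width: 0.002
finger_force: 1.9
```

Run:
```python
from h import *
o=env.observe(); print({k:np.round(o[k],3).tolist() for k in ("time","joint_positions","position","wrist_force")})
```

```text
{'time': 3.533, 'joint_positions': [-0.191, 0.443, -0.229, 0.899, -0.0, 2.697], 'position': [0.547, -0.106, 0.054], 'wrist_force': [-4.805, -1.552, 2.78]}
```

Emit:
arm_command(steps=[{"offset":[5,0,0],"gripper":1,"delta_rot":[0,0,0]},{"offset":[10,0,0],"gripper":1,"delta_rot":[0,0,0]},{"offset":[15,0,0],"gripper":1,"delta_rot":[0,0,0]},{"offset":[19,0,0],"gripper":1,"delta_rot":[0,0,0]},{"offset":[23,0,0],"gripper":1,"delta_rot":[0,0,0]},{"offset":[26,0,0],"gripper":1,"delta_rot":[0,0,0]},{"offset":[28,0,0],"gripper":1,"delta_rot":[0,0,0]},{"offset":[30,0,0],"gripper":1,"delta_rot":[0,0,0]}])

```text
time: 4.2
position: [0.5759, -0.0984, 0.0533]
eef_rot: [-3.116, -0.398, 0.0]
wrist_force: [-3.5, -1.3, 2.3]
grip_width: 0.003
finger_force: 1.7
```

Emit:
arm_command(steps=[{"offset":[1,0,0],"gripper":1,"delta_rot":[0,0,0]},{"offset":[2,0,0],"gripper":1,"delta_rot":[0,0,0]}])

```text
time: 4.37
position: [0.5777, -0.0979, 0.0532]
eef_rot: [-3.116, -0.398, 0.0]
wrist_force: [-3.7, -0.7, 0.6]
grip_width: -0.002
finger_force: 1.4
```

Emit:
arm_command(steps=[{"offset":[1,0,0],"gripper":1,"delta_rot":[0,0,0]},{"offset":[2,0,0],"gripper":1,"delta_rot":[0,0,0]}])

```text
time: 4.53
position: [0.5787, -0.0976, 0.0532]
eef_rot: [3.116, 0.397, -0.003]
wrist_force: [-16.5, -4.8, 12.0]
grip_width: 0.002
finger_force: 8.5
```

Emit:
arm_command(steps=[{"offset":[1,0,0],"gripper":1,"delta_rot":[0,0,0]},{"offset":[1,0,0],"gripper":1,"delta_rot":[0,0,0]},{"offset":[1,0,0],"gripper":1,"delta_rot":[0,0,0]}])

```text
time: 4.78
position: [0.5787, -0.0976, 0.0532]
eef_rot: [3.116, 0.397, -0.005]
wrist_force: [-17.7, -4.4, 12.4]
grip_width: 0.003
finger_force: 8.8
```

Run:
```python
from h import *
d=env.grab_frame("scene"); 
c=d["frame"][210:360,210:410,::-1]; cv2.imwrite("pics/s2.png",cv2.resize(c,(800,600),interpolation=cv2.INTER_CUBIC))
```

```text
(no output)
```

View pics/s2.png

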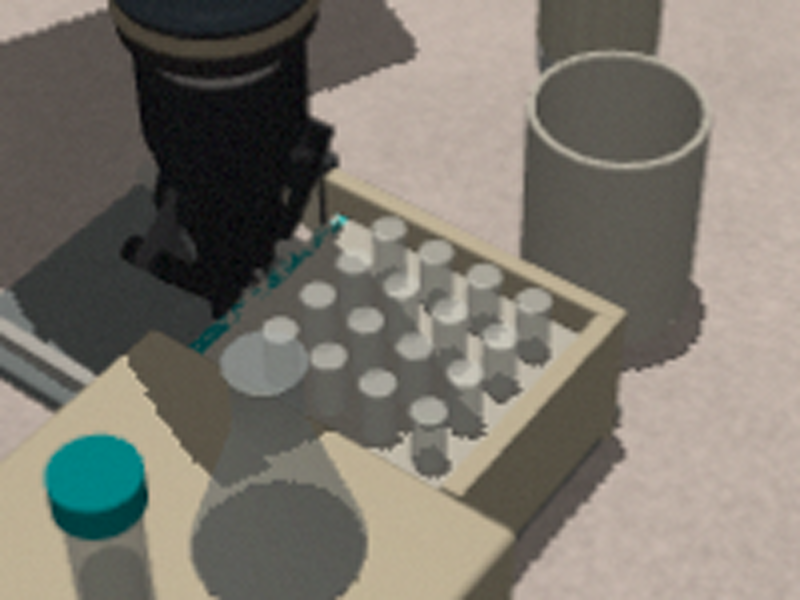

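The rack's rear now meets the back wall around crop (520,400). The force rose to 17 N with no further travel, so the rack is home. I'll back off, lift, and go round to the outer side of the door.

Emit:
arm_command(steps=[{"offset":[-15,0,0],"gripper":1,"delta_rot":[0,0,0]},{"offset":[-45,0,0],"gripper":1,"delta_rot":[0,0,0]},{"offset":[-45,0,-40],"gripper":1,"delta_rot":[0,0,0]},{"offset":[-45,0,-80],"gripper":1,"delta_rot":[0,0,0]},{"offset":[-45,0,-120],"gripper":1,"delta_rot":[0,0,0]},{"offset":[-100,-141,-120],"gripper":1,"delta_rot":[0,0,-1.326]},{"offset":[-100,-141,-120],"gripper":1,"delta_rot":[0,0,-1.326]},{"offset":[-100,-141,-120],"gripper":1,"delta_rot":[0,0,-1.326]},{"offset":[-100,-141,-120],"gripper":1,"delta_rot":[0,0,-1.326]},{"offset":[-100,-141,-120],"gripper":1,"delta_rot":[0,0,-1.326]},{"offset":[-100,-141,-120],"gripper":1,"delta_rot":[0,0,-1.326]},{"offset":[-100,-141,-120],"gripper":1,"delta_rot":[0,0,-1.326]}])

```text
time: 5.83
position: [0.4486, 0.0148, 0.1738]
eef_rot: [2.648, 1.69, 0.002]
wrist_force: [-0.6, 0.2, 0.5]
grip_width: 0.003
finger_force: 0.0
```

```bash
cat >> h.py <<'E'
from scipy.spatial.transform import Rotation as R
O=np.array([.5815,-.0955]); Y=np.radians(14.5); E2=np.array([[np.cos(Y),np.sin(Y)],[-np.sin(Y),np.cos(Y)]])
def col(xy): return (np.asarray(xy)-O)@E2.T*1000
def state():
    o=env.observe(); M=R.from_rotvec(o["eef_rot"]).as_matrix()
    return o,M,np.degrees(np.arctan2(M[1,0],M[0,0])-Y)
def goal(theta,Rr,gap,z,half=11):
    u=np.array([-np.sin(theta),-np.cos(theta)]); n=np.array([-np.cos(theta),np.sin(theta)])
    c=np.array([-6,74])+Rr*u+(4+half+gap)*n
    w=O+E2.T@c/1000; o,M,y=state()
    d=np.array([*w,z])-o["position"]
    dy=(np.degrees(np.arctan2(n[1],n[0]))-y+180)%360-180
    return np.round(M.T@d*1000).tolist(), round(-np.radians(dy),3), c.round().tolist()
E
python3 - <<'E'
from h import *
d=env.grab_frame("top"); P=cloud(d); im=d["frame"]
o,M,y=state(); print(o["time"],o["position"],col(o["position"][:2]),y,o["wrist_force"],o["joint_positions"])
hsv=cv2.cvtColor(im,cv2.COLOR_RGB2HSV)
t=(hsv[...,0]>82)&(hsv[...,0]<98)&(hsv[...,1]>110); t[:,:300]=0;t[:,410:]=0;t[:200]=0;t[330:]=0
n,l,s,_=cv2.connectedComponentsWithStats(t.astype(np.uint8))
for i in range(1,n):
  if s[i,4]>3: q=np.nanmedian(P[l==i],0); print(s[i].tolist(),col(q[:2]).round(1),q[2].round(3))
z=P[...,2]
G=np.dstack([(P[...,0]-O[0])*1000,(P[...,1]-O[1])*1000])@E2.T
m=(abs(G[...,1])<50)&(abs(G[...,0])<175)
q=G[m&(abs(z-.067)<.004)]; print("rack top x range",np.percentile(q[:,0],[1,50,99]) if len(q) else None,len(q))
q=G[m&(abs(z-.012)<.004)&(G[...,0]>60)]; print("bay floor seen behind rack",len(q))
print(goal(1.815,110,25,.064))
cv2.imwrite("pics/t2.png",cv2.resize(im[120:320,290:490,::-1],(600,600),interpolation=cv2.INTER_CUBIC))
E
```

```text
5.8833 [0.44865008 0.01457261 0.17365876] [-101.05836003  139.82950159] 51.156991891701274 [-0.05545161  0.08117615  0.25477286] [ 3.22717575e-02  1.37617905e-01 -3.22049433e-01  1.10986806e+00
  2.99420919e-04  2.02793433e+00]
[375, 224, 6, 4, 12] [  9.9 -50.8] 0.067
[356, 229, 7, 5, 17] [13.2  0.1] 0.066
[335, 234, 12, 5, 39] [12.4 47. ] 0.065
[404, 310, 6, 20, 74] [-240.7  -59.8] 0.05
rack top x range [ 10.45135312  73.5360615  159.82788971] 1431
bay floor seen behind rack 0
([-2.0, -1.0, 110.0], np.float64(-0.434), [-103.0, 139.0])
```

View pics/t2.png

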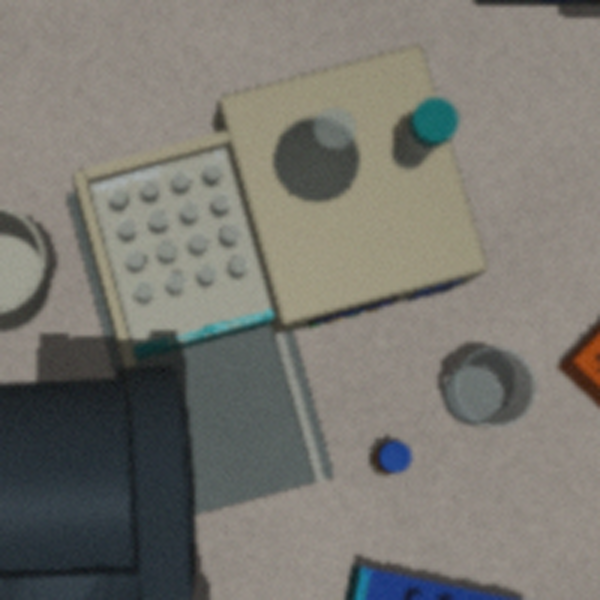

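The rack is home: its top spans x 10 to 160 mm and no bay floor shows behind it (crop 200,240). Now I'll finish the turn and lower beside the door.

Emit:
arm_command(steps=[{"offset":[-2,-1,0],"gripper":1,"delta_rot":[0,0,-0.434]},{"offset":[-2,-1,0],"gripper":1,"delta_rot":[0,0,-0.434]},{"offset":[-2,-1,0],"gripper":1,"delta_rot":[0,0,-0.434]},{"offset":[-2,-1,0],"gripper":1,"delta_rot":[0,0,-0.434]},{"offset":[-2,-1,35],"gripper":1,"delta_rot":[0,0,-0.434]},{"offset":[-2,-1,70],"gripper":1,"delta_rot":[0,0,-0.434]},{"offset":[-2,-1,108],"gripper":1,"delta_rot":[0,0,-0.434]},{"offset":[-2,-1,110],"gripper":1,"delta_rot":[0,0,-0.434]}])

```text
time: 6.55
position: [0.4433, 0.0127, 0.0585]
eef_rot: [-2.23, -2.206, 0.008]
wrist_force: [-2.2, 0.3, -1.1]
grip_width: 0.002
finger_force: 0.0
```

Run:
```python
from h import *
o,M,y=state(); print(o["time"],col(o["position"][:2]),o["position"][2],y,o["wrist_force"])
for th in (1.815,1.7,1.57,1.45,1.32,1.2,1.07,.95,.82,.7,.57,.45,.32,.2,.1,0): print(th,goal(th,110,0,.064))
```

```text
6.55 [-106.66742136  139.33921914] 0.05849435777130168 74.86726435427073 [-2.21095286  0.31241821 -1.10450664]
1.815 ([-24.0, 4.0, -6.0], np.float64(-0.02), [-109.0, 115.0])
1.7 ([-37.0, 3.0, -6.0], np.float64(-0.135), [-113.0, 103.0])
1.57 ([-51.0, 4.0, -6.0], np.float64(-0.265), [-116.0, 89.0])
1.45 ([-64.0, 7.0, -6.0], np.float64(-0.385), [-117.0, 76.0])
1.32 ([-78.0, 11.0, -6.0], np.float64(-0.515), [-116.0, 61.0])
1.2 ([-90.0, 17.0, -6.0], np.float64(-0.635), [-114.0, 48.0])
1.07 ([-102.0, 24.0, -6.0], np.float64(-0.765), [-110.0, 34.0])
0.95 ([-112.0, 33.0, -6.0], np.float64(-0.885), [-104.0, 22.0])
0.82 ([-122.0, 43.0, -6.0], np.float64(-1.015), [-97.0, 10.0])
0.7 ([-130.0, 54.0, -6.0], np.float64(-1.135), [-88.0, -0.0])
0.57 ([-137.0, 67.0, -6.0], np.float64(-1.265), [-78.0, -11.0])
0.45 ([-142.0, 79.0, -6.0], np.float64(-1.385), [-67.0, -19.0])
0.32 ([-146.0, 93.0, -6.0], np.float64(-1.515), [-55.0, -26.0])
0.2 ([-148.0, 106.0, -6.0], np.float64(-1.635), [-43.0, -31.0])
0.1 ([-148.0, 117.0, -6.0], np.float64(-1.735), [-32.0, -34.0])
0 ([-147.0, 128.0, -6.0], np.float64(-1.835), [-21.0, -36.0])
```

Emit:
arm_command(steps=[{"offset":[-14,4,-2],"gripper":1,"delta_rot":[0,0,-0.02]},{"offset":[-24,4,-2],"gripper":1,"delta_rot":[0,0,-0.02]},{"offset":[-31,3,-2],"gripper":1,"delta_rot":[0,0,-0.08]},{"offset":[-37,3,-2],"gripper":1,"delta_rot":[0,0,-0.135]},{"offset":[-44,3,-2],"gripper":1,"delta_rot":[0,0,-0.2]},{"offset":[-51,4,-2],"gripper":1,"delta_rot":[0,0,-0.265]},{"offset":[-58,5,-2],"gripper":1,"delta_rot":[0,0,-0.325]},{"offset":[-64,7,-2],"gripper":1,"delta_rot":[0,0,-0.385]},{"offset":[-71,9,-2],"gripper":1,"delta_rot":[0,0,-0.45]},{"offset":[-78,11,-2],"gripper":1,"delta_rot":[0,0,-0.515]},{"offset":[-90,17,-2],"gripper":1,"delta_rot":[0,0,-0.635]},{"offset":[-102,24,-2],"gripper":1,"delta_rot":[0,0,-0.765]}])

```text
time: 7.55
position: [0.4706, -0.0902, 0.0672]
eef_rot: [1.245, 2.882, 0.001]
wrist_force: [-0.8, 1.4, -0.4]
grip_width: 0.003
finger_force: 0.5
```

Run:
```python
from h import *
d=env.grab_frame("scene")
c=d["frame"][180:360,160:400,::-1]; cv2.imwrite("pics/s3.png",cv2.resize(c,(800,600),interpolation=cv2.INTER_CUBIC))
o,M,y=state(); print(o["time"],col(o["position"][:2]),o["position"][2],y,o["wrist_force"])
for th in (1.07,.95,.82,.7,.57,.45,.32,.2,.1,.05,0): print(th,goal(th,110,0,.064))
```

```text
7.6 [-105.03394855   30.79126283] 0.06726837675491672 119.46035996332098 [-1.44085856 -1.84988146  0.25126844]
1.07 ([5.0, -2.0, 3.0], np.float64(0.013), [-110.0, 34.0])
0.95 ([-8.0, -3.0, 3.0], np.float64(-0.107), [-104.0, 22.0])
0.82 ([-22.0, -3.0, 3.0], np.float64(-0.237), [-97.0, 10.0])
0.7 ([-35.0, -1.0, 3.0], np.float64(-0.357), [-88.0, -0.0])
0.57 ([-49.0, 3.0, 3.0], np.float64(-0.487), [-78.0, -11.0])
0.45 ([-61.0, 9.0, 3.0], np.float64(-0.607), [-67.0, -19.0])
0.32 ([-74.0, 16.0, 4.0], np.float64(-0.737), [-55.0, -26.0])
0.2 ([-84.0, 24.0, 4.0], np.float64(-0.857), [-43.0, -31.0])
0.1 ([-92.0, 32.0, 4.0], np.float64(-0.957), [-32.0, -34.0])
0.05 ([-96.0, 36.0, 4.0], np.float64(-1.007), [-26.0, -35.0])
0 ([-99.0, 40.0, 4.0], np.float64(-1.057), [-21.0, -36.0])
```

View pics/s3.png

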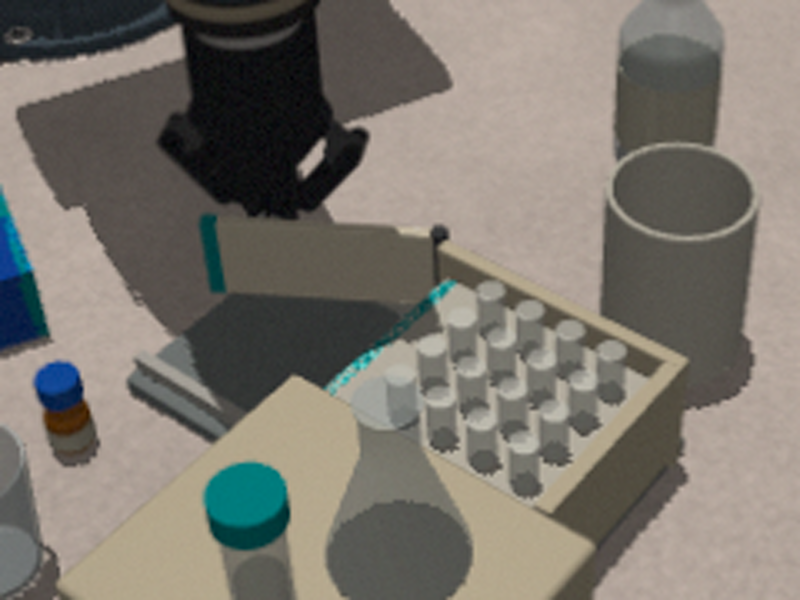

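The door has swung with the fingers to about 1 rad (panel at crop 215–435, 250). The fingertips are behind its outer face and the bystanders haven't moved. I'll keep going.

Emit:
arm_command(steps=[{"offset":[-8,-3,3],"gripper":1,"delta_rot":[0,0,-0.107]},{"offset":[-15,-3,3],"gripper":1,"delta_rot":[0,0,-0.17]},{"offset":[-22,-3,3],"gripper":1,"delta_rot":[0,0,-0.237]},{"offset":[-35,-1,3],"gripper":1,"delta_rot":[0,0,-0.357]},{"offset":[-49,3,3],"gripper":1,"delta_rot":[0,0,-0.48]},{"offset":[-61,9,3],"gripper":1,"delta_rot":[0,0,-0.6]},{"offset":[-68,12,3],"gripper":1,"delta_rot":[0,0,-0.67]},{"offset":[-74,16,3],"gripper":1,"delta_rot":[0,0,-0.737]},{"offset":[-79,20,3],"gripper":1,"delta_rot":[0,0,-0.8]},{"offset":[-84,24,3],"gripper":1,"delta_rot":[0,0,-0.857]},{"offset":[-88,28,3],"gripper":1,"delta_rot":[0,0,-0.91]},{"offset":[-92,32,3],"gripper":1,"delta_rot":[0,0,-0.957]}])

```text
time: 8.6
position: [0.5576, -0.1352, 0.0647]
eef_rot: [-0.213, 3.131, -0.001]
wrist_force: [-0.5, 1.7, 9.7]
grip_width: 0.002
finger_force: 0.1
```

Run:
```python
from h import *
o,M,y=state(); print(o["time"],col(o["position"][:2]),o["position"][2],y,o["wrist_force"])
for th in (.1,.05,0): print(th,goal(th,110,0,.064))
```

```text
8.6 [-33.13725781 -32.47936488] 0.06474963922112673 -186.7276772654388 [-0.46457957  1.73735973  9.73060779]
0.1 ([-1.0, -1.0, 1.0], np.float64(-0.017), [-32.0, -34.0])
0.05 ([-7.0, -2.0, 1.0], np.float64(-0.067), [-26.0, -35.0])
0 ([-12.0, -2.0, 1.0], np.float64(-0.117), [-21.0, -36.0])
```

Emit:
arm_command(steps=[{"offset":[3,0,-4],"gripper":1,"delta_rot":[0,0,0]},{"offset":[3,0,-8],"gripper":1,"delta_rot":[0,0,0]},{"offset":[3,0,-8],"gripper":1,"delta_rot":[0,0,0]}])

```text
time: 8.85
position: [0.5533, -0.1354, 0.072]
eef_rot: [-0.211, 3.133, -0.001]
wrist_force: [0.4, -0.5, 0.2]
grip_width: 0.0
finger_force: 0.0
```

Run:
```python
from h import *
d=env.grab_frame("scene")
c=d["frame"][180:360,160:400,::-1]; cv2.imwrite("pics/s4.png",cv2.resize(c,(800,600),interpolation=cv2.INTER_CUBIC))
o,M,y=state(); print(o["time"],col(o["position"][:2]),o["position"][2],y,o["wrist_force"])
for th in (.1,.05,0): print(th,goal(th,110,0,.072))
```

```text
8.9 [-37.40694155 -31.46080809] 0.07144030167103192 -186.7527921509069 [0.01406994 0.8055484  0.05656525]
0.1 ([-6.0, -2.0, -1.0], np.float64(-0.018), [-32.0, -34.0])
0.05 ([-11.0, -2.0, -1.0], np.float64(-0.068), [-26.0, -35.0])
0 ([-17.0, -3.0, -1.0], np.float64(-0.118), [-21.0, -36.0])
```

View pics/s4.png

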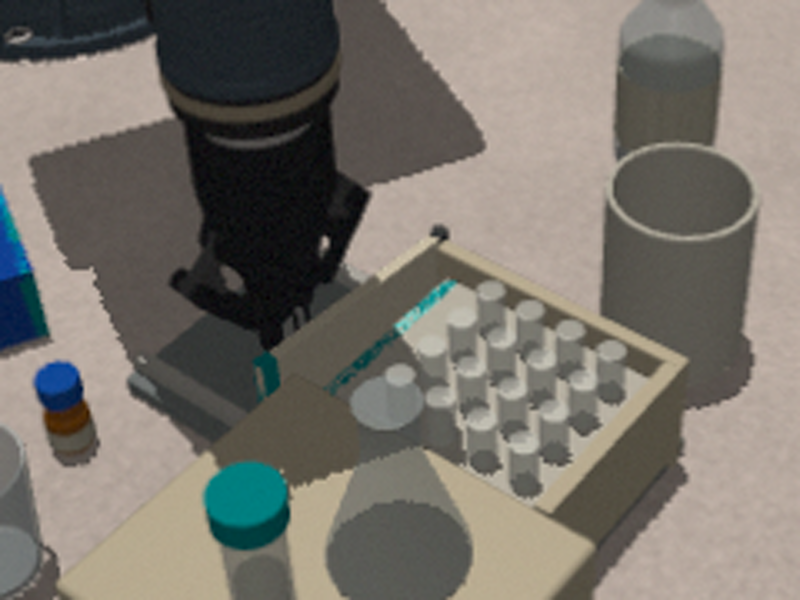

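The door is nearly shut (free edge at crop (265,375)), the rack is still home, and the vertical force is gone. I'll push the last bit until it meets the stop.

Emit:
arm_command(steps=[{"offset":[-6,-2,-1],"gripper":1,"delta_rot":[0,0,-0.02]},{"offset":[-9,-2,-1],"gripper":1,"delta_rot":[0,0,-0.05]},{"offset":[-12,-2,-1],"gripper":1,"delta_rot":[0,0,-0.08]},{"offset":[-14,-3,-1],"gripper":1,"delta_rot":[0,0,-0.1]},{"offset":[-16,-3,-1],"gripper":1,"delta_rot":[0,0,-0.118]},{"offset":[-16,-3,-1],"gripper":1,"delta_rot":[0,0,-0.118]}])

```text
time: 9.4
position: [0.5682, -0.1364, 0.0711]
eef_rot: [0.402, -3.113, 0.001]
wrist_force: [-10.2, -3.3, 6.9]
grip_width: 0.005
finger_force: 5.3
```

Emit:
arm_command(steps=[{"offset":[-1,0,0],"gripper":1,"delta_rot":[0,0,0]},{"offset":[-2,0,0],"gripper":1,"delta_rot":[0,0,0]}])

```text
time: 9.57
position: [0.5684, -0.1363, 0.0709]
eef_rot: [0.399, -3.11, 0.001]
wrist_force: [-29.1, -8.3, 18.9]
grip_width: -0.001
finger_force: 15.0
```

The door has hit its firm stop: 29 N with no further travel. I'll retreat and lift clear.

Emit:
arm_command(steps=[{"offset":[5,0,0],"gripper":1,"delta_rot":[0,0,0]},{"offset":[25,0,0],"gripper":1,"delta_rot":[0,0,0]},{"offset":[50,0,0],"gripper":1,"delta_rot":[0,0,0]},{"offset":[60,0,-40],"gripper":1,"delta_rot":[0,0,0]},{"offset":[90,0,-80],"gripper":1,"delta_rot":[0,0,0]},{"offset":[120,0,-110],"gripper":1,"delta_rot":[0,0,0]},{"offset":[150,0,-130],"gripper":1,"delta_rot":[0,0,0]},{"offset":[180,0,-130],"gripper":1,"delta_rot":[0,0,0]},{"offset":[180,0,-130],"gripper":1,"delta_rot":[0,0,0]}])

```text
time: 10.32
position: [0.3939, -0.1821, 0.2032]
eef_rot: [-0.398, 3.115, -0.003]
wrist_force: [1.1, 0.7, 0.4]
grip_width: -0.0
finger_force: 0.0
```

Run:
```python
from h import *
d=env.grab_frame("top"); P=cloud(d); im=d["frame"]
z=P[...,2]; G=np.dstack([(P[...,0]-O[0])*1000,(P[...,1]-O[1])*1000])@E2.T
q=G[(abs(z-.085)<.005)&(G[...,0]<3)&(G[...,0]>-80)&(abs(G[...,1])<58)]
print("door pts",len(q),np.median(q,0) if len(q) else None, "line slope",np.polyfit(q[:,1],q[:,0],1) if len(q)>5 else None)
q=G[(abs(z-.067)<.004)&(abs(G[...,1])<50)&(abs(G[...,0])<175)]; print("rack x",np.percentile(q[:,0],[1,99]))
o=env.observe(); print(o["time"],o["wrist_force"])
s=env.grab_frame("scene")["frame"]
a=cv2.resize(im[120:320,280:480,::-1],(400,400)); b=cv2.resize(s[180:380,80:280,::-1],(400,400)); b=cv2.resize(s[180:380,180:380,::-1],(400,400))
cv2.imwrite("pics/fin.png",np.hstack([a,b]))
```

```text
door pts 141 [-6.81589134 -0.89802974] line slope [-6.01377537e-03 -6.62063066e+00]
rack x [-10.14151765 159.50852629]
10.3667 [ 0.38118508 -0.5453856   0.29529405]
```

View pics/fin.png

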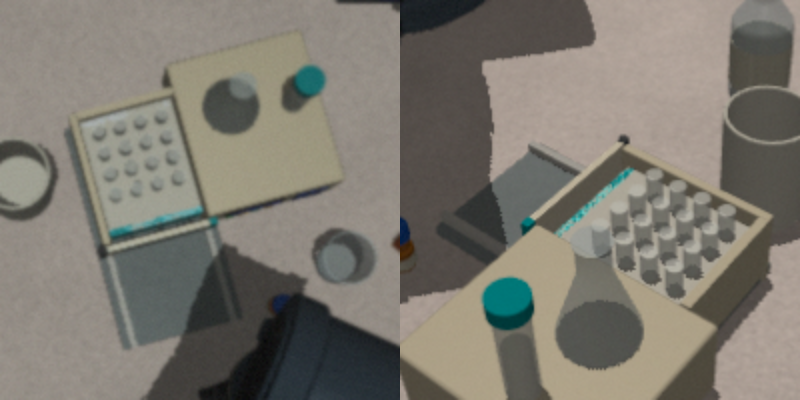

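The door is shut across the mouth (slope ≈0.006 rad, x≈-6.6 mm) and the rack is home behind it. The bystanders are in place and the arm is clear, so I'll hand it in.

```bash
python3 -c "
from plant import env
print(env.finish_job())"
```

```text
the job is handed in; nothing more can be done
None
```

I pushed the rack in against the back stop, then pushed the door shut to its firm stop, and handed the job in at about 10 s; the glassware and other things I could see stayed where they were.

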